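# Pin the inspection mirror and aim it at the manifold nipple

### The job

Push the headed steel pin from the wooden rack down through the fork and the mirror arm's lug until its head is fully home, leaving the mirror parked meanwhile. Then swing the mirror by its upright handle until the stand's little camera would see the brass nipple of the clamped manifold in the middle of the mirror, and finish still holding it at that angle, as a spring would swing it back. Leave the other parts where they are.

Things in the scene. Friction and masses are not known exactly. Their poses are not given: they have to be found in the camera images.
- stand: Steel inspection stand, fixed to the bench. Origin on the mirror's vertical hinge axis, at bench level; z up. A grey post (30 x 32 mm) stands 35 to 65 mm behind the axis (stand's -x); from it two fork ears, 34 mm wide, reach 16 mm past the axis. A base strip leads from the axis to the camera, in the direction 0.87 rad clockwise (from above) from the stand's +x.
- fork_top (a point): Mouth of the vertical hinge hole, centre of the hole at the upper face of the upper fork ear, 130 mm above the bench. The hole (11.8 mm dia, on the axis) goes through the upper ear (122 to 130 mm high), the mirror arm's lug (111 to 121) and the lower ear (102 to 110).
- lens (a point): Front of the lens of the small inspection camera (level black tube, 35 mm dia, 62 mm long, on a thin post; centre 62 mm and top 80 mm above the bench). Fixed to the stand, 140 mm from the hinge axis, looking straight at the axis.
- mirror: Flat upright mirror, 60 mm wide, 29 to 85 mm high, under the fork; its face contains the hinge axis. Origin on the axis at bench level, x straight out of its face, z up. Parked, x points 0.80 rad clockwise (from above) from the stand's +x; it swings only counter-clockwise from there, up to 1.5 rad. A spring pulls it back: 0.06 N m parked plus 0.2 N m per rad (1 to 4 N at the handle).
- handle (a point): The mirror's handle: upright round steel post, 14 mm dia, 121 to 163 mm above the bench, this point on its centre line at 145 mm. It ends the flat arm (14 mm wide, 111 to 121 mm high) that points from the lug along the mirror's x, and is 85 mm from the hinge axis, so it moves in an arc about the axis and shows which way the mirror faces.
- sight: Thin brass pointer, 55 mm long, at the foot of the mirror (10 to 15 mm high), geared to turn twice as far as the mirror: it shows the camera's line of sight after the mirror. Origin on the hinge axis at bench level, x along the pointer. The nipple is mid-mirror when it lies along this x, seen from above: then the mirror's x halves the angle between axis-to-lens and axis-to-nipple.
- vise: Small cast-iron vise with red jaws, fixed to the bench, gripping an alloy intake manifold whose flange (78 x 44 mm) faces the vise's -x. Origin at the centre of the base underside. Base 110 x 120 mm, jaws up to 116 mm and the manifold up to 126 mm above the bench.
- nipple (a point): The mark to be seen: tip of the brass vacuum nipple (10 mm dia, 22 mm long) that sticks out of the middle of the manifold's front flange, 88 mm above the bench, 116 mm from the vise's origin along the vise's -x.
- rack: Fixed wooden block, 50 x 180 x 45 mm high, with three 13 mm holes 60 mm apart along its y, in which the pin, the jet holder and the idle screw hang by their heads, in any order. Origin at the centre of its underside.
- pin: Headed steel hinge pin, 50 g, upright, the tallest part in the rack. Origin at the centre of its lower end, z up. Shank 10 mm dia, 38 mm long, chamfered foot; round head 22 mm dia at 38 to 43 mm from the lower end; grip stem 14 mm dia from 43 to 69 mm. In the rack its lower end is 7 mm above the bench, fully home in the fork 92 mm.
- jet: Bystander: brass main jet holder hanging in the rack, 20 mm head, 40 mm long in all. Leave it. Origin at its lower end.
- screw: Bystander: idle screw with a flat 24 mm knob, hanging in the rack, 42 mm long. Leave it. Origin at its lower end.
- boot: Bystander: black rubber intake boot, a short tube 54 mm dia, 42 mm high. Leave it. Origin at the centre of its underside.
- bowl: Bystander: alloy float bowl, 70 mm dia, 40 mm high. Leave it. Origin at the centre of its underside.
- wrench: Bystander: small steel wrench lying on the bench, 130 mm long. Leave it. Origin at its middle.
- driver: Bystander: screwdriver lying on the bench, 190 mm long. Leave it. Origin near its middle.

How it is judged:
On the way:
1. the pin is fully home through fork and lug, with the mirror still parked (horizontal distance between pin and stand below 0.004 m and z of pin in the frame of stand between 0.088 and 0.0945 m and angle between pin's own z axis and vertical below 0.08 rad and y of handle in the frame of stand below -0.045 m), for 0.2 s.
At the end, for the whole second after the job is handed in: The pin is fully home (on the axis within 4 mm, its head within 2.5 mm of the fork, upright within 0.08 rad); the reflected line of sight passes within 30 mm of the nipple tip, seen from above; the mirror stands still (under 0.1 rad/s) and is held by the fingers (over 0.8 N) (horizontal distance between pin and stand below 0.004 m and z of pin in the frame of stand between 0.088 and 0.0945 m and angle between pin's own z axis and vertical below 0.08 rad and y of nipple in the frame of sight between -0.03 and 0.03 m and x of nipple in the frame of sight above 0.05 m and contact force between the fingers and mirror above 0.8 N and angular speed of mirror below 0.1 rad/s); the arm keeps its last pose, push and grip.
It fails at once if a bystander (jet holder, idle screw, boot, bowl, wrench, screwdriver) is moved more than 30 mm (distance of any of jet, screw, boot, bowl, wrench, driver from where it was at the start of the episode above 0.03 m).
It also fails if it takes over 64 s, if anything falls off the work surface, if the arm or the gripper's body presses on something with over 40 N, if the wrist force passes 120 N, or if a joint passes its speed limit or range.

### The arm

A 7-joint arm with a two-finger parallel gripper is mounted at the origin on the work surface. World frame = base frame: x ahead of the robot, y to its left, z up, the work surface at z = 0. Lengths are in m, angles in rad, forces in N, time in s.
With the tool pointing down it reaches from about 0.35 to 0.9 m from the base axis. Payload 8.1 kg.
Tool frame: the origin (TCP) lies between the finger pads; the fingertips stand 17 mm ahead of it and the grasp point (between the pads) lies 2 mm behind it; z points along the fingers, y is the direction in which the jaws open and shut (so a half turn about z gives the same grasp; the last joint's range is limited). The gripper opens to 92 mm and grips with 3 to 60 N. Pads are 19 mm wide; open, the fingers measure 130 mm over their backs; the gripper's body (75 mm by 190 mm) begins 47 mm behind the grasp point.
Start: joints at [1.098, 0.434, 0.025, 1.573, -0.012, 1.134, -0.075], TCP at [0.226, -0.583, 0.244] pointing down, gripper open.
Joint ranges: [-2.62, 2.62], [-0.44, 2.09], [-1.27, 1.32], [0.08, 2.57], [-1.32, 4.46], [0.12, 2], [-2.74, 2.74]. Speed limits (rad/s): [2.22, 2.22, 3.01, 3.01, 3.14, 3.14, 3.14].

### API

Orientations are given as a rotation vector (axis times angle).
In Python, from cell import arm gives the robot as it stands. The module is installed in compiled form; this text tells all that it offers.
- The arm moves only by the shell command python3 -m crank 'ROWS' [FORCE]. ROWS is JSON, a list of rows, each a list of 5 numbers: the opening, from 0 (shut) to 1 (fully open), then the shift along the world's x, y, z normalised to -1 to 1, where 1 is 40 cm, then the turn about the world's z normalised to -1 to 1, where 1 is 60 degrees. In form: [[fingers, tx, ty, tz, twist], ...]. A call has exactly 8 rows; each row shifts and turns the commanded pose from where the row before left it; what a row does not reach is not made up. A row lasts 1/12 s, in which the tool goes at most 41.7 mm and 7.16 degrees, less where a joint would pass 70% of its speed; a pose out of reach is approached as far as the arm can. A call with a number of a shift or a turn outside -1 to 1 is refused whole. A call with a gripper value outside its range is refused whole. The fingers move at their own pace and stop on an object; FORCE is the grip in N (left out, the last holds). Time passes only in rows, so rows that do not move let the fingers close, or fill a call up. It gives the time, the measured TCP pose, the force and the opening at its end, in the units of the state.
- arm.observe(): the state, without advancing time (a new reading comes with each control period).
- arm.get_image(name): name is "scene" or "top" or "wrist"; returns the picture (480x640x3 uint8, red, green, blue); there is no depth.
- arm.get_calibration(name): a dict with "intrinsics" (3x3 intrinsics, pixels), "extrinsics" (4x4, takes a point from camera to world coordinates). Camera axes: x right, y down, z forward; pixel columns grow to the right and rows downward; lengths in m; the calibration is good to about 2 mm. A picture is of the moment at which its call begins: read the wrist's pose just before it. get_calibration takes no time and is no camera call; for the wrist camera it gives the pose at the moment of the call.
- arm.sign_off(): hands the job in, once; it reports no verdict.
The state is a dict: "clock": time; "joints": joint angles; "dq": joint speeds; "joint_efforts": joint torques, N m; "position": TCP position; "ee_rot": TCP orientation; "force": force on the tool from outside, world axes, zero at the start; "ft_torque": the same for the moment, N m; "width": opening from 0.0 (shut) to 1.0 (fully open).
Only numpy, scipy, OpenCV 4.12 (cv2) and the standard library are available. Lean on these libraries where they do the work, as an engineer would, in place of code of your own. Each camera call takes 0.05 s, during which the arm holds its last target.

## Working session

There is one attempt and no reset: what is moved stays moved. The work goes in short steps, Python scripts to look and compute and a shell command to move; the robot and the scene stay as the last step left them, time stands still between calls to the robot, and variables do not carry over. Pictures are saved under pics/ and viewed, and the job is handed in when it is done.

```bash
mkdir -p pics
python3 - <<'E'
from cell import arm
import cv2
s=arm.observe();print({k:s[k] for k in('clock','position','ee_rot','force','width')})
for n in('scene','top','wrist'):
    im=arm.get_image(n);cv2.imwrite(f'pics/{n}0.png',im[:,:,::-1]);c=arm.get_calibration(n);print(n,c)
E
```

```text
{'clock': 0.0, 'position': array([ 0.22563089, -0.58233832,  0.24294713]), 'ee_rot': array([-3.08659612e+00, -5.77196548e-01,  7.41773839e-04]), 'force': array([ 0.07271905,  0.75031555, -0.32868675]), 'width': 1.00040197218401}
scene {'intrinsics': array([[545.57866908,   0.        , 325.26258435],
       [  0.        , 545.57866908, 238.34091289],
       [  0.        ,   0.        ,   1.        ]]), 'extrinsics': array([[ 0.53569409,  0.48061336, -0.6942929 ,  1.36209293],
       [ 0.84408725, -0.28197744,  0.45607614, -0.56464339],
       [ 0.02342135, -0.83036108, -0.55673326,  0.76641858],
       [ 0.        ,  0.        ,  0.        ,  1.        ]])}
top {'intrinsics': array([[558.66454679,   0.        , 312.77795599],
       [  0.        , 558.66454679, 238.70381169],
       [  0.        ,   0.        ,   1.        ]]), 'extrinsics': array([[ 0.01725316, -0.99106766,  0.13223923,  0.42193867],
       [-0.9997242 , -0.01499186,  0.01807678, -0.04412354],
       [-0.0159328 , -0.13251464, -0.99105298,  1.20388129],
       [ 0.        ,  0.        ,  0.        ,  1.        ]])}
wrist {'intrinsics': array([[403.75457164,   0.        , 314.56905392],
       [  0.        , 403.75457164, 244.2142586 ],
       [  0.        ,   0.        ,   1.        ]]), 'extrinsics': array([[ 0.36076907, -0.9018437 , -0.23774696,  0.29007089],
       [-0.93265447, -0.34916466, -0.09077271, -0.55775315],
       [-0.00115004,  0.25448375, -0.96707637,  0.38404893],
       [ 0.        ,  0.        ,  0.        ,  1.        ]])}
```

View pics/scene0.png

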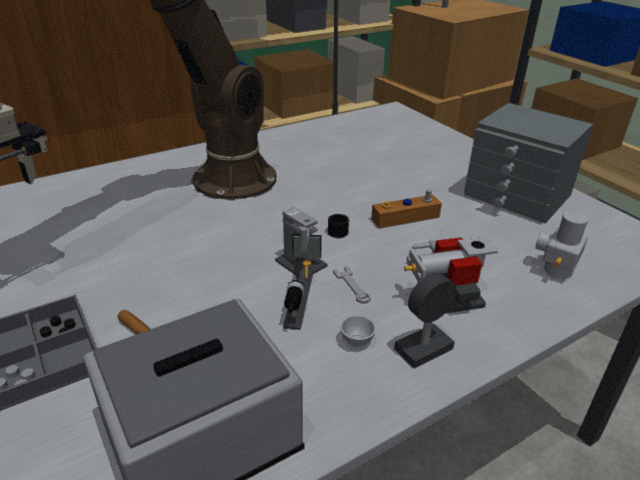

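View pics/top0.png

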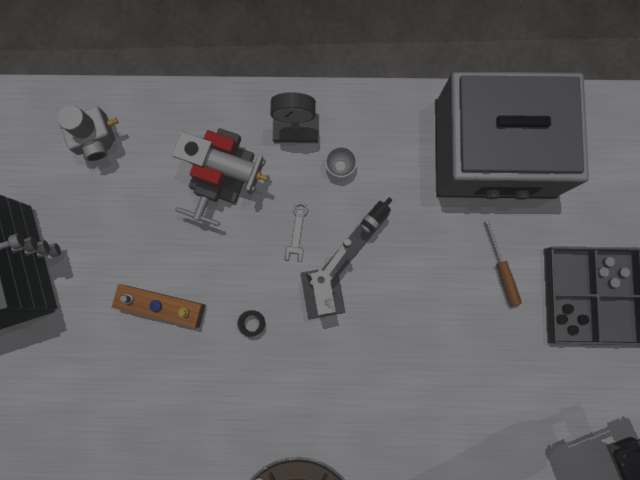

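View pics/wrist0.png

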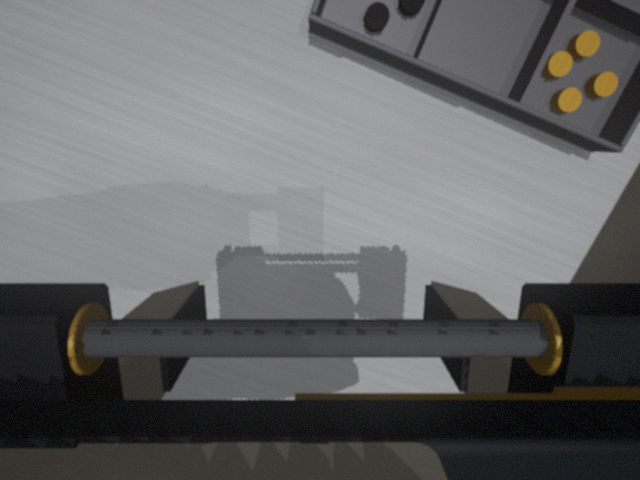

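The top view shows the stand near (320,280), the rack near (160,306) with the grey pin in its left hole (126,299), and the vise with the nipple near (262,177). I'll enlarge these areas.

Run:
```python
import cv2
im=cv2.imread('pics/top0.png')
def c(n,im,x0,y0,x1,y1,f): cv2.imwrite(f'pics/{n}.png',cv2.resize(im[y0:y1,x0:x1],None,fx=f,fy=f,interpolation=cv2.INTER_CUBIC))
c('t_stand',im,290,190,400,325,4.4);  c('t_rack',im,105,275,215,335,7); c('t_vise',im,165,120,275,230,5.4)
im=cv2.imread('pics/scene0.png')
c('s_stand',im,265,195,345,335,4.2);c('s_rack',im,365,180,450,230,9)
```

```text
(no output)
```

View pics/t_stand.png

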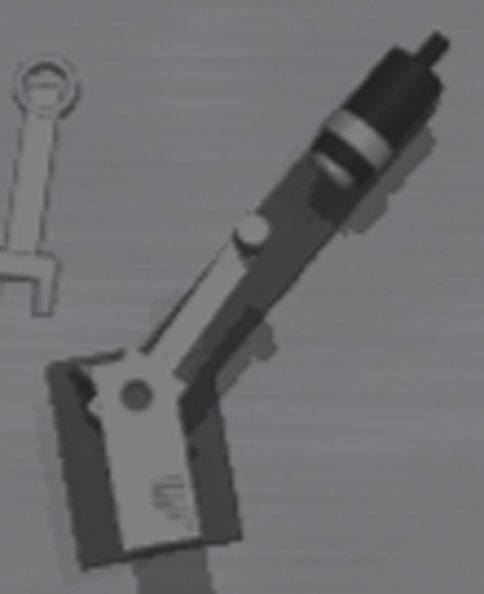

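View pics/t_rack.png

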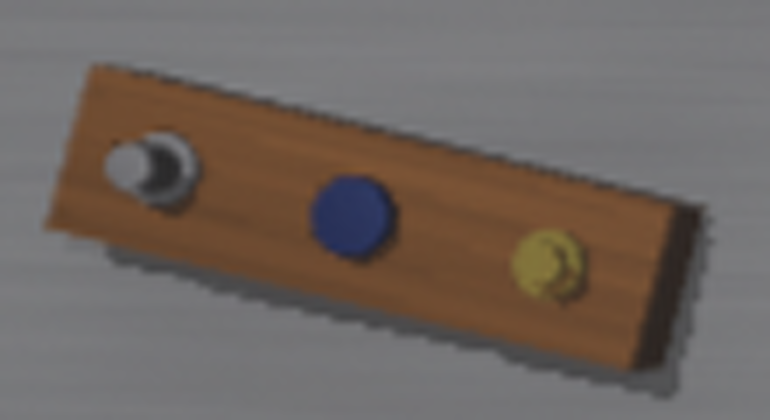

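View pics/t_vise.png

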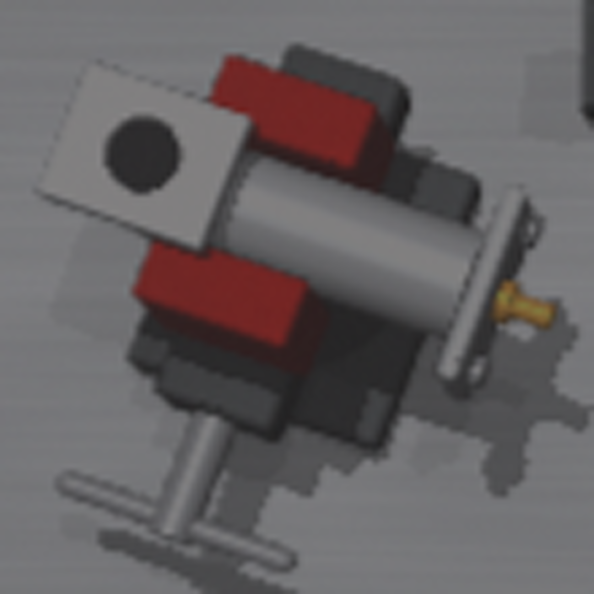

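View pics/s_stand.png

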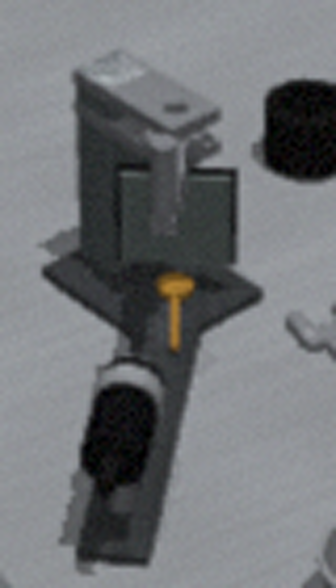

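View pics/s_rack.png

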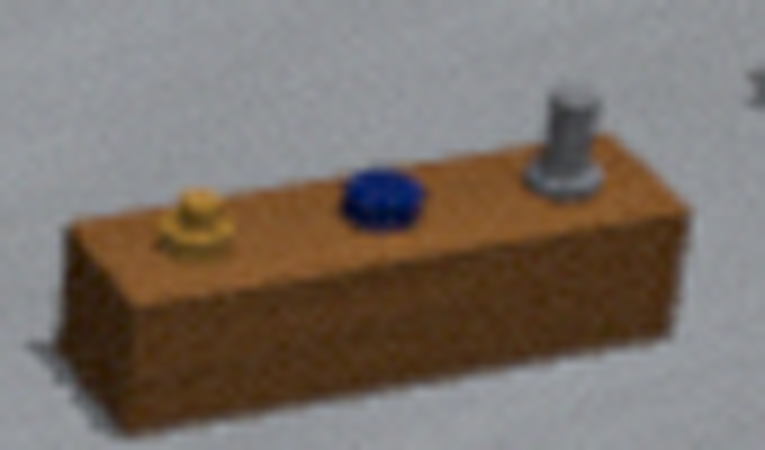

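```bash
cat > h.py <<'E'
import numpy as np
from cell import arm
def ray(n,u,v,cal=None):
    c=cal or arm.get_calibration(n);K=c['intrinsics'];T=c['extrinsics']
    d=T[:3,:3]@np.linalg.solve(K,[u,v,1]);return T[:3,3],d
def atz(n,u,v,z,cal=None):
    o,d=ray(n,u,v,cal);return np.round(o+d*(z-o[2])/d[2],4)
def proj(n,p,cal=None):
    c=cal or arm.get_calibration(n);T=np.linalg.inv(c['extrinsics']);q=c['intrinsics']@(T[:3,:3]@p+T[:3,3]);return q[:2]/q[2]
E
python3 - <<'E'
from h import *
for nm,n,u,v,z in [('pintop','top',122.7,298.6,.076),('pinhead','top',127.9,299.3,.050),('pintop','scene',429.1,190.3,.076),
 ('hole','top',320.9,280,.13),('hole','scene',306.9,220.2,.13),('handle','top',347.3,242.3,.163),('handle','scene',304.8,228.8,.163),('nipple','top',266.9,178.1,.088),('nipple','scene',406,267.5,.088),
 ('blue','top',155.5,306,.05),('brass','top',183,312.7,.055),('ear backL','top',318.0,315.5,.13),('ear backR','top',336,312.5,.13),('boot','top',252,322,.042)]:
    print(nm,n,atz(n,u,v,z))
E
```

```text
pintop top [0.4446 0.3582 0.076 ]
pinhead top [0.4439 0.3565 0.05  ]
pintop scene [0.4476 0.3598 0.076 ]
hole top [ 0.4855 -0.0415  0.13  ]
hole scene [ 0.4874 -0.0398  0.13  ]
handle top [ 0.555 -0.09   0.163]
handle scene [ 0.559  -0.0876  0.163 ]
nipple top [0.6946 0.0723 0.088 ]
nipple scene [0.6931 0.0778 0.088 ]
blue top [0.4311 0.2985 0.05  ]
brass top [0.4185 0.2398 0.055 ]
ear backL top [ 0.4179 -0.037   0.13  ]
ear backR top [ 0.4241 -0.0712  0.13  ]
boot top [0.4019 0.0993 0.042 ]
```

```bash
python3 -m crank '[[1,0.04,0.09,0.01,0.117],[1,0.04,0.09,0.01,0.117],[1,0.04,0.09,0.01,0.117],[1,0.04,0.09,0.01,0.117],[1,0.04,0.09,0.01,0.117],[1,0.04,0.09,0.01,0.117],[1,0.04,0.09,0.01,0.117],[1,0.04,0.09,0.01,0.117]]' 60
```

```text
clock: 0.82
position: [0.3541, -0.2929, 0.2759]
ee_rot: [2.447, 1.97, -0.0]
force: [0.7, -0.4, -0.4]
width: 0.999
```

```bash
python3 -m crank '[[1,0.02,0.1,0,0],[1,0.02,0.1,0,0],[1,0.02,0.1,0,0],[1,0.02,0.1,0,0],[1,0.02,0.1,0,0],[1,0.02,0.1,0,0],[1,0.02,0.1,0,0],[1,0.02,0.1,0,0]]'; python3 -c "
from cell import arm;print(arm.observe()['joints'])"
```

```text
clock: 1.48
position: [0.4176, 0.0271, 0.2759]
ee_rot: [2.453, 1.962, 0.0]
force: [1.1, -0.0, 0.3]
width: 1.0
[ 0.38332613  0.1173606  -0.62241106  1.95105003  0.07742089  1.09591433
 -0.492592  ]
```

```bash
python3 - <<'E'
from h import *;import cv2,json
c=arm.get_calibration('wrist');im=arm.get_image('wrist');cv2.imwrite('pics/w1.png',im[:,:,::-1]);json.dump({k:v.tolist() for k,v in c.items()},open('w1.json','w'))
E
python3 -m crank '[[1,0.0088,0.1,0,0],[1,0.0088,0.1,0,0],[1,0.0088,0.1,0,0],[1,0.0088,0.1,0,0],[1,0.0088,0.1,0,0],[1,0.0088,0.1,0,0],[1,0.0088,0.1,-0.05,0],[1,0.0088,0.06,-0.05,0]]'
python3 - <<'E'
from h import *;import cv2,json
c=arm.get_calibration('wrist');im=arm.get_image('wrist');cv2.imwrite('pics/w2.png',im[:,:,::-1]);json.dump({k:v.tolist() for k,v in c.items()},open('w2.json','w'))
print(arm.observe()['position'])
E
```

```text
clock: 2.2
position: [0.4455, 0.3311, 0.2376]
ee_rot: [-2.449, -1.965, -0.005]
force: [0.5, -0.5, 0.7]
width: 1.0
[0.44386576 0.33281717 0.23301252]
```

View pics/w1.png

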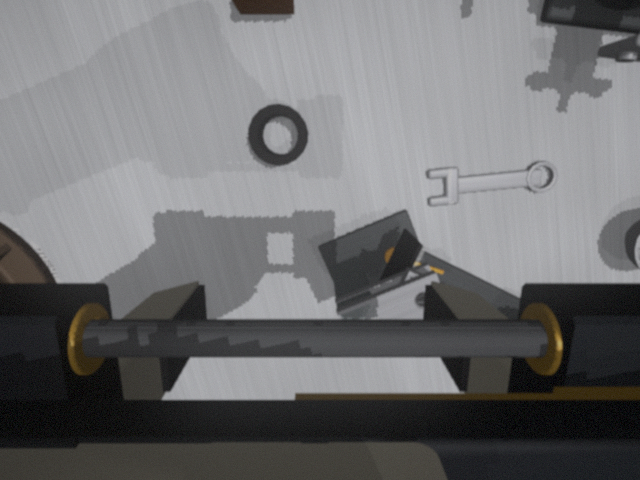

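View pics/w2.png

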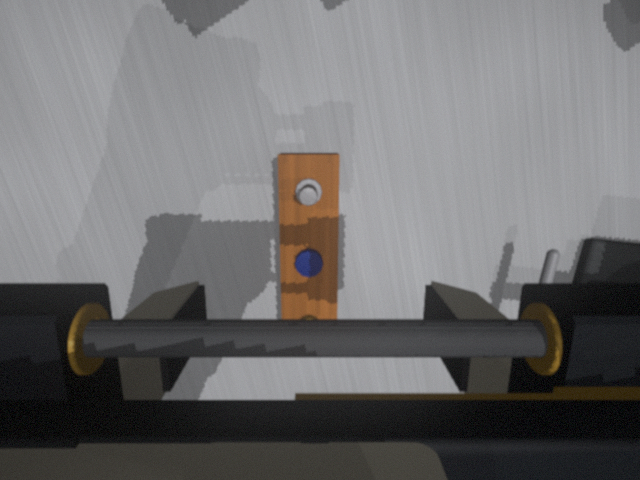

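Wrist view: the rack lies along the image columns, so the jaws are aligned across it. The pin's stem top is at about (308,196).

Run:
```python
from h import *;import cv2,json
im=cv2.imread('pics/w2.png');cv2.imwrite('pics/w2c.png',cv2.resize(im[140:290,250:370],None,fx=4,fy=4,interpolation=cv2.INTER_CUBIC))
c={k:np.array(v) for k,v in json.load(open('w2.json')).items()}
for p in [(.4455,.3585,.076),(.4455,.3585,.05)]: print(proj('wrist',np.array(p),c))
print(atz('wrist',308,196,.076,c))
s=arm.observe();print(s['clock'],s['position'],s['ee_rot'])
```

```text
[305.64989281 196.22507209]
[306.27830533 191.87332732]
[0.4473 0.3583 0.076 ]
2.25 [0.44386576 0.33281717 0.23301252] [-2.44429772e+00 -1.96685337e+00  1.86451325e-03]
```

View pics/w2c.png

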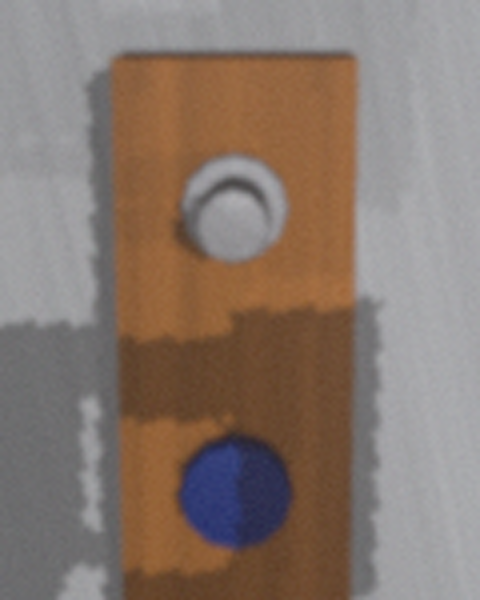

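```bash
python3 -m crank '[[1,0.005,0.066,0,0],[1,0,0,-0.06,0],[1,0,0,-0.09,0],[1,0,0,-0.09,0],[1,0,0,-0.09,0],[0.5,0,0,0,0],[0.5,0,0,0,0],[0.5,0,0,0,0]]'
python3 - <<'E'
from h import *;import cv2
im=arm.get_image('wrist');cv2.imwrite('pics/w3.png',im[:,:,::-1]);s=arm.observe();print(s['position'],s['width'])
im=arm.get_image('scene');cv2.imwrite('pics/s3.png',cv2.resize(im[100:260,340:500,::-1],None,fx=4,fy=4,interpolation=cv2.INTER_CUBIC)[:600])
E
```

```text
clock: 2.92
position: [0.4483, 0.3536, 0.1068]
ee_rot: [-2.452, -1.963, -0.002]
force: [1.1, 1.2, 1.5]
width: 0.833
[0.44871807 0.35395081 0.10749051] 0.7896783726733565
```

View pics/w3.png

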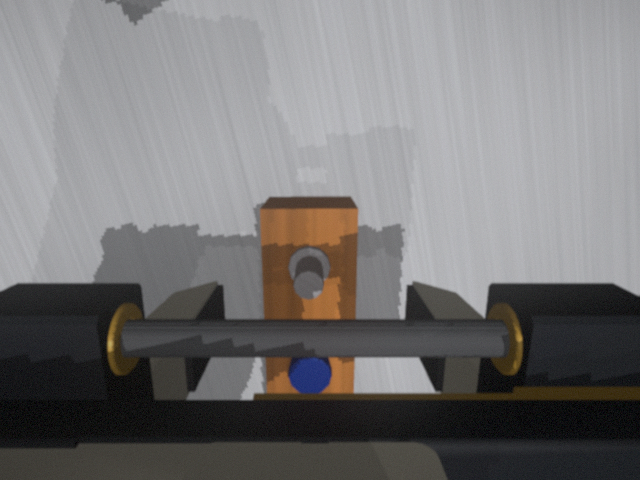

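View pics/s3.png

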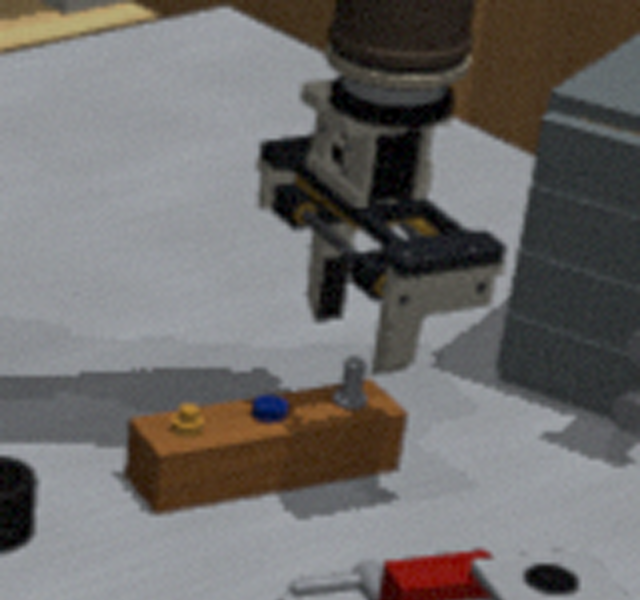

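Run:
```python
from h import *
print(atz('wrist',308,285,.076),atz('wrist',308,262,.05)); s=arm.observe();print(s['position'],s['ee_rot'])
```

```text
[0.4474 0.3585 0.076 ] [0.4477 0.3614 0.05  ]
[0.44883749 0.35399629 0.10766501] [-2.45283616 -1.96269895 -0.00596588]
```

```bash
python3 -m crank '[[0.5,-0.0035,0.0113,0,0],[0.5,0,0,-0.04,0],[0.5,0,0,-0.04,0],[0.5,0,0,-0.015,0],[0.3,0,0,0,0],[0.3,0,0,0,0],[0,0,0,0,0],[0,0,0,0,0]]' 60; python3 -m crank '[[0,0,0,0,0],[0,0,0,0,0],[0,0,0,0,0],[0,0,0,0,0],[0,0,0,0,0],[0,0,0,0,0],[0,0,0,0,0],[0,0,0,0,0]]'
```

```text
clock: 3.68
position: [0.4468, 0.3578, 0.0682]
ee_rot: [-2.453, -1.963, -0.002]
force: [0.3, 1.2, -1.0]
width: 0.26
clock: 4.35
position: [0.4467, 0.3576, 0.0678]
ee_rot: [2.453, 1.963, 0.002]
force: [-0.1, -0.1, 7.1]
width: 0.139
```

```bash
python3 -m crank '[[0,0,0,0.02,0],[0,0,0,0.04,0],[0,0,0,0.08,0],[0,0,0,0.1,0],[0,0,0,0.1,0],[0,0,0,0.1,0],[0,0,0,0.1,0],[0,0,0,0,0]]'
python3 - <<'E'
from h import *;import cv2
im=arm.get_image('wrist');cv2.imwrite('pics/w4.png',im[:,:,::-1]);s=arm.observe();print(s['position'],s['width'])
im=arm.get_image('scene');cv2.imwrite('pics/s4.png',cv2.resize(im[60:220,340:500,::-1],None,fx=3.7,fy=3.7,interpolation=cv2.INTER_CUBIC))
E
```

```text
clock: 5.02
position: [0.4477, 0.3604, 0.2917]
ee_rot: [-2.451, -1.963, -0.018]
force: [0.3, 1.6, -0.6]
width: 0.137
[0.44724725 0.3592065  0.28799117] 0.13243343240208177
```

View pics/w4.png

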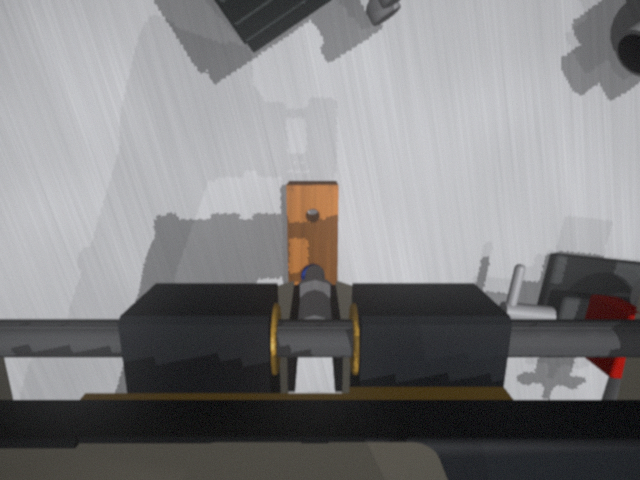

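View pics/s4.png

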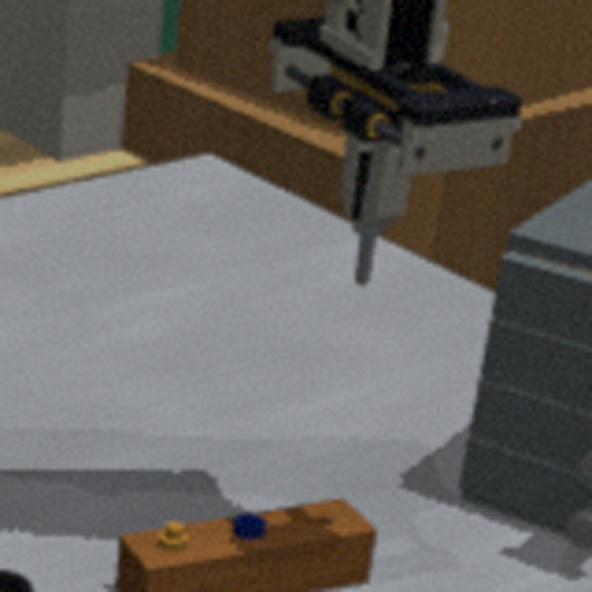

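```bash
python3 -m crank '[[0,0.01,-0.06,0,0],[0,0.01,-0.1,0,0],[0,0.01,-0.1,0,0],[0,0.01,-0.1,0,0],[0,0.01,-0.1,0,0],[0,0.01,-0.1,0,0],[0,0.01,-0.1,0,0],[0,0.01,-0.1,0,0]]'; python3 -m crank '[[0,0.01,-0.1,-0.02,0],[0,0.0075,-0.1,-0.02,0],[0,0,-0.04,-0.02,0],[0,0,0,-0.03,0],[0,0,0,0,0],[0,0,0,0,0],[0,0,0,0,0],[0,0,0,0,0]]'
python3 - <<'E'
from h import *;import cv2
s=arm.observe();print(s['position'],s['width'],s['ee_rot'])
c=arm.get_calibration('wrist');im=arm.get_image('wrist')[:,:,::-1];cv2.imwrite('pics/w5.png',im)
cv2.imwrite('pics/w5c.png',cv2.resize(im[180:320,230:410],None,fx=4.2,fy=4.2,interpolation=cv2.INTER_CUBIC))
im=arm.get_image('scene')[:,:,::-1];cv2.imwrite('pics/s5.png',cv2.resize(im[110:290,240:420],None,fx=3.3,fy=3.3,interpolation=cv2.INTER_CUBIC))
p=s['position']
for z in(.13,.188,.193):print(z,proj('wrist',np.array([p[0],p[1],z]),c))
for z in(.13,.163):print(proj('wrist',np.array([.4865,-.0405,z]),c))
E
```

```text
clock: 5.78
position: [0.4772, 0.0509, 0.2818]
ee_rot: [-2.452, -1.962, 0.004]
force: [1.0, -1.2, -0.4]
width: 0.136
clock: 6.45
position: [0.4855, -0.0416, 0.2475]
ee_rot: [2.451, 1.965, 0.001]
force: [1.1, -0.5, -1.3]
width: 0.141
[ 0.48550477 -0.04160286  0.24752838] 0.14112918033656846 [2.45086611e+00 1.96537621e+00 6.85383256e-04]
0.13 [313.58453789 245.01129228]
0.188 [313.45050189 273.42503577]
0.193 [313.43553779 276.59721407]
[314.68839267 243.12137632]
[314.76965811 257.39195617]
```

View pics/w5.png

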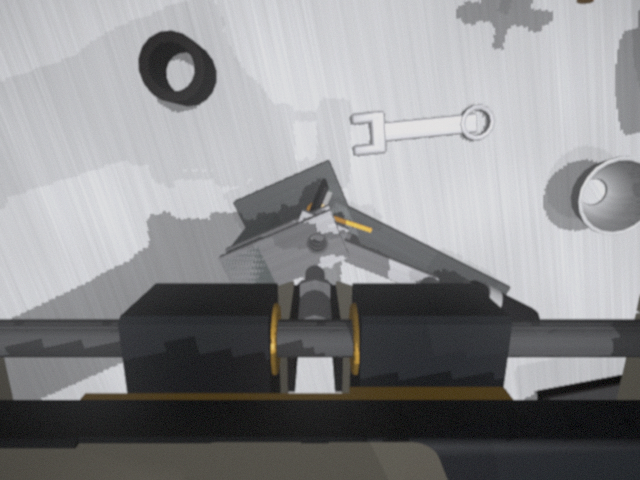

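View pics/w5c.png

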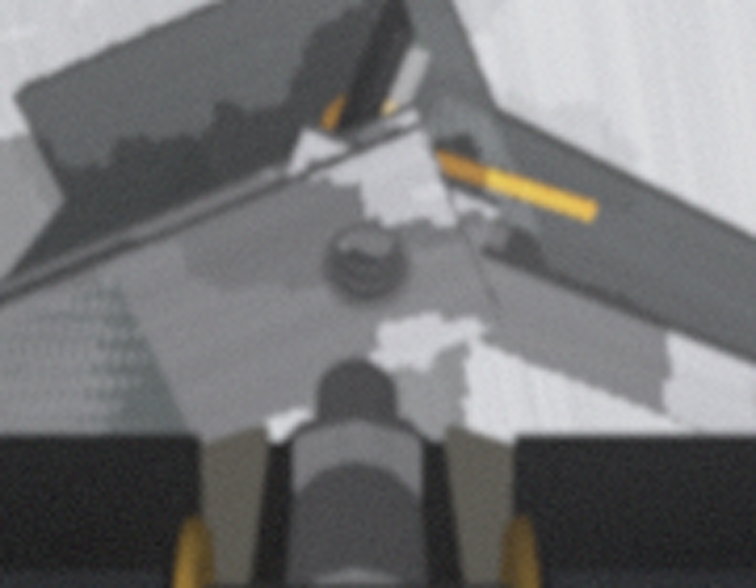

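View pics/s5.png

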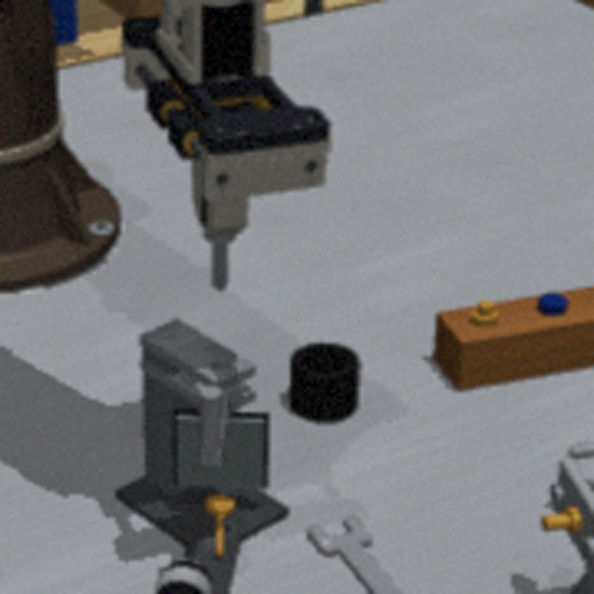

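Run:
```python
from h import *
print(atz('wrist',317.1,242.4,.13), atz('wrist',315,275.5,.188),atz('wrist',315,275.5,.185)); s=arm.observe();print(s['position']); print(arm.get_calibration('wrist')['extrinsics'])
```

```text
[ 0.4883 -0.0407  0.13  ] [ 0.4862 -0.0432  0.188 ] [ 0.4859 -0.0442  0.185 ]
[ 0.48561511 -0.04189     0.24763956]
[[ 0.97588386 -0.21148095 -0.05409711  0.50086257]
 [-0.21828466 -0.94362221 -0.24885523  0.02501121]
 [ 0.0015809   0.25466238 -0.96702874  0.3885643 ]
 [ 0.          0.          0.          1.        ]]
```

```bash
python3 -m crank '[[0,0.0045,0.0035,0,0],[0,0,0,-0.05,0],[0,0,0,-0.05,0],[0,0,0,0,0],[0,0,0,0,0],[0,0,0,0,0],[0,0,0,0,0],[0,0,0,0,0]]'
python3 - <<'E'
from h import *;import cv2
s=arm.observe();print(s['position'],s['width'],s['ee_rot'])
c=arm.get_calibration('wrist');im=arm.get_image('wrist')[:,:,::-1];
cv2.imwrite('pics/w6c.png',cv2.resize(im[180:320,230:410],None,fx=4.2,fy=4.2,interpolation=cv2.INTER_CUBIC))
im=arm.get_image('scene')[:,:,::-1];cv2.imwrite('pics/s6.png',cv2.resize(im[170:260,270:360],None,fx=6.6,fy=6.6,interpolation=cv2.INTER_CUBIC))
p=s['position']
for z in(.13,.14):print(z,proj('wrist',np.array([p[0],p[1],z]),c))
E
```

```text
clock: 7.22
position: [0.4878, -0.0412, 0.2082]
ee_rot: [2.452, 1.962, 0.002]
force: [-1.0, -0.3, -1.1]
width: 0.136
[ 0.48781963 -0.04118875  0.20821803] 0.1359028826237618 [2.45177781e+00 1.96228254e+00 1.91836393e-03]
0.13 [313.30075823 262.76212953]
0.14 [313.29234961 268.25768342]
```

View pics/w6c.png

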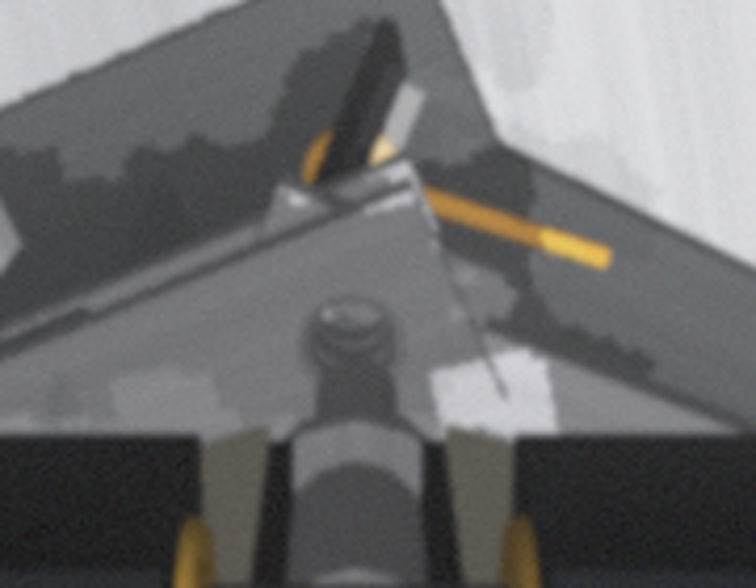

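View pics/s6.png

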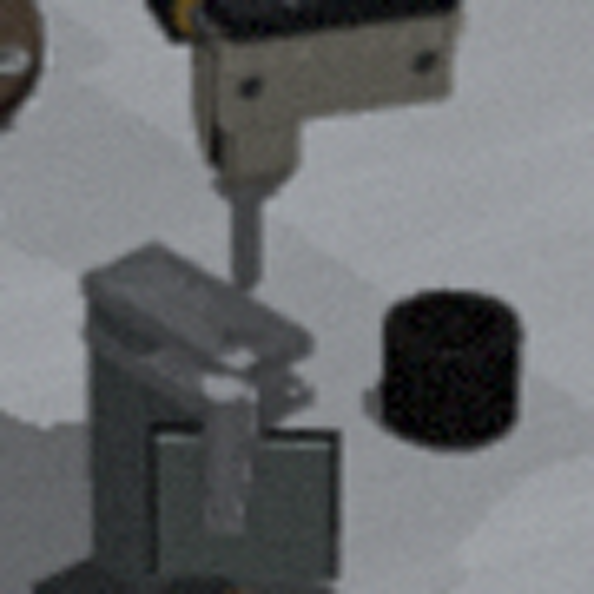

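```bash
python3 -m crank '[[0,-0.0005,0.005,0,0],[0,0,0,-0.025,0],[0,0,0,0,0],[0,0,0,0,0],[0,0,0,0,0],[0,0,0,0,0],[0,0,0,0,0],[0,0,0,0,0]]'
python3 - <<'E'
from h import *;import cv2
s=arm.observe();print(s['position'],s['width'],s['ee_rot'])
c=arm.get_calibration('wrist');im=arm.get_image('wrist')[:,:,::-1];
cv2.imwrite('pics/w7c.png',cv2.resize(im[220:320,250:380],None,fx=6,fy=6,interpolation=cv2.INTER_CUBIC))
im=arm.get_image('scene')[:,:,::-1];cv2.imwrite('pics/s7.png',cv2.resize(im[190:250,275:335],None,fx=10,fy=10,interpolation=cv2.INTER_CUBIC))
im=arm.get_image('top')[:,:,::-1];cv2.imwrite('pics/t7.png',cv2.resize(im[230:330,270:400],None,fx=5,fy=5,interpolation=cv2.INTER_CUBIC))
p=s['position']
for z in(.13,.14):print(z,proj('wrist',np.array([p[0],p[1],z]),c))
E
```

```text
clock: 7.98
position: [0.4871, -0.0393, 0.1973]
ee_rot: [2.453, 1.963, 0.0]
force: [-1.0, -0.8, -0.3]
width: 0.137
[ 0.48708815 -0.03931549  0.19727997] 0.13667603214540255 [2.45266211e+00 1.96285927e+00 3.13956031e-04]
0.13 [313.53559336 268.80485619]
0.14 [313.50857606 274.86050935]
```

View pics/w7c.png

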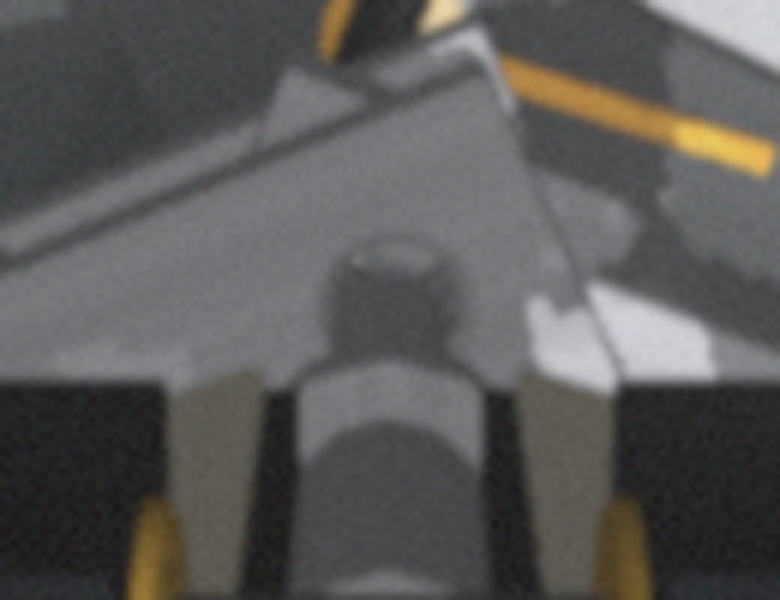

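View pics/s7.png

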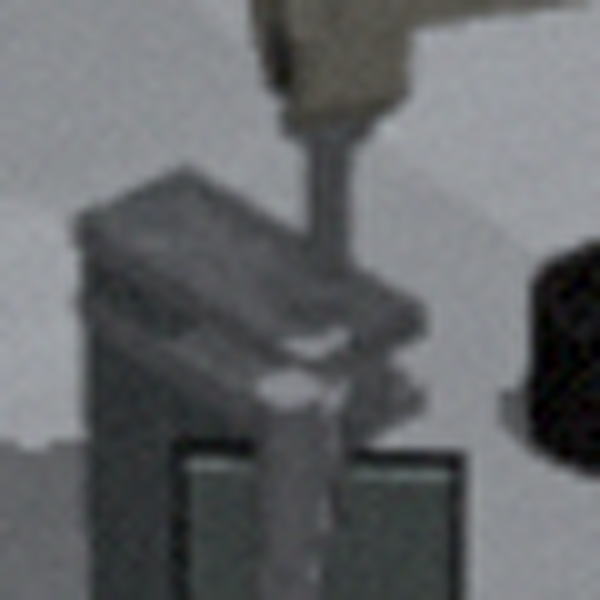

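```bash
python3 -m crank '[[0,0.0008,0.001,0,0],[0,0,0,-0.006,0],[0,0,0,-0.006,0],[0,0,0,-0.006,0],[0,0,0,-0.006,0],[0,0,0,-0.006,0],[0,0,0,0,0],[0,0,0,0,0]]'
python3 - <<'E'
from h import *;import cv2
s=arm.observe();print(s['position'],s['width'],s['force'])
im=arm.get_image('wrist')[:,:,::-1];
cv2.imwrite('pics/w8c.png',cv2.resize(im[220:320,250:380],None,fx=6,fy=6,interpolation=cv2.INTER_CUBIC))
E
```

```text
clock: 8.8
position: [0.4871, -0.0396, 0.1848]
ee_rot: [2.453, 1.962, -0.001]
force: [0.9, -3.2, -2.1]
width: 0.141
[ 0.48713886 -0.03959919  0.18477994] 0.14114398933955913 [ 0.93680359 -3.20028738 -2.14905372]
```

View pics/w8c.png

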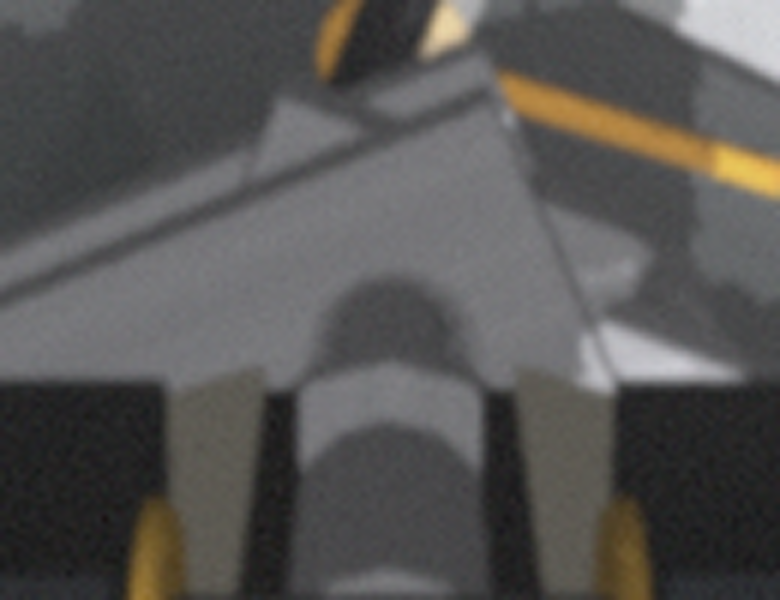

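```bash
python3 -m crank '[[0,0,-0.001,-0.006,0],[0,0,0,-0.006,0],[0,0,0,-0.006,0],[0,0,0,-0.006,0],[0,0,0,-0.006,0],[0,0,0,-0.006,0],[0,0,0,0,0],[0,0,0,0,0]]'
```

```text
clock: 9.52
position: [0.4873, -0.0398, 0.1703]
ee_rot: [2.453, 1.962, -0.001]
force: [2.6, -5.4, -3.4]
width: 0.138
```

```bash
python3 -m crank '[[0,0.001,-0.002,-0.006,0],[0,0,0,-0.006,0],[0,0,0,-0.006,0],[0,0,0,-0.006,0],[0,0,0,-0.006,0],[0,0,0,-0.004,0],[0,0,0,0,0],[0,0,0,0,0]]'
```

```text
clock: 10.18
position: [0.4875, -0.0402, 0.1568]
ee_rot: [-2.452, -1.963, 0.001]
force: [0.4, -4.0, -2.9]
width: 0.139
```

```bash
python3 -m crank '[[0,0,-0.001,-0.003,0],[0,0,0,-0.003,0],[0,0,0,-0.003,0],[0,0,0,-0.003,0],[0,0,0,0,0],[0,0,0,0,0],[0,0,0,0,0],[0,0,0,0,0]]'
python3 - <<'E'
from h import *;import cv2
s=arm.observe();print(s['position'],s['width'],s['force'])
im=arm.get_image('scene')[:,:,::-1];cv2.imwrite('pics/s9.png',cv2.resize(im[190:250,275:335],None,fx=10,fy=10,interpolation=cv2.INTER_CUBIC))
E
```

```text
clock: 10.85
position: [0.4877, -0.0404, 0.1527]
ee_rot: [2.452, 1.963, 0.0]
force: [-2.7, -3.4, 6.5]
width: 0.139
[ 0.48773513 -0.04036027  0.15271062] 0.13911800739185473 [-2.74717636 -3.43010364  6.49932862]
```

View pics/s9.png

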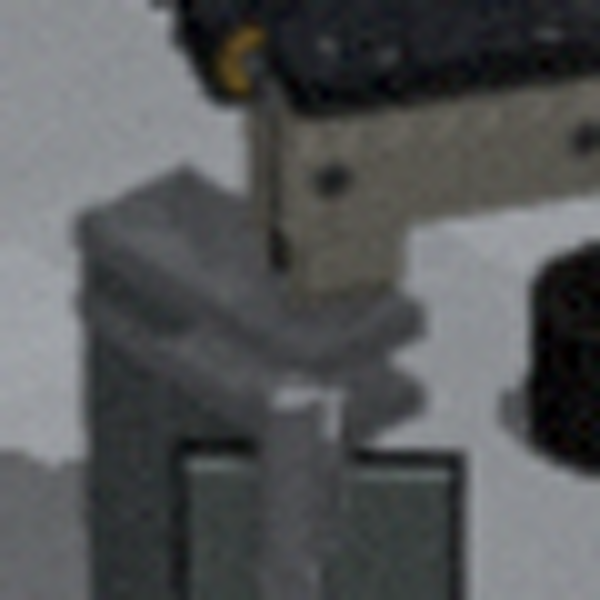

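```bash
python3 -m crank '[[0,0,0,-0.0025,0],[0,0,0,-0.0025,0],[0,0,0,-0.0025,0],[0,0,0,0,0],[0,0,0,0,0],[0,0,0,0,0],[0,0,0,0,0],[0,0,0,0,0]]'
```

```text
clock: 11.57
position: [0.4879, -0.0403, 0.1524]
ee_rot: [2.451, 1.961, -0.0]
force: [-15.4, -5.0, 45.7]
width: 0.138
```

```bash
python3 -m crank '[[0,0,0,0.0025,0],[0,0,0,0.0025,0],[0,0,0,0.002,0],[0.35,0,0,0,0],[0.35,0,0,0,0],[0.35,0,0,0,0],[0.35,0,0,0,0],[0.35,0,0,0,0]]'; python3 -m crank '[[0.35,0,0,0.01,0],[0.35,0,0,0.05,0],[0.35,0,0,0.1,0],[0.35,0,0,0.08,0],[0.35,-0.03,0.05,0,0],[0.35,-0.03,0.05,0,0],[0.35,0,0,0,0],[0.35,0,0,0,0]]'
python3 - <<'E'
from h import *;import cv2
s=arm.observe();print(s['position'],s['width'],s['force'])
im=arm.get_image('wrist')[:,:,::-1];cv2.imwrite('pics/w10.png',im);print(arm.get_calibration('wrist'))
im=arm.get_image('scene')[:,:,::-1];cv2.imwrite('pics/s10.png',cv2.resize(im[180:340,265:345],None,fx=3.7,fy=3.7,interpolation=cv2.INTER_CUBIC))
E
```

```text
clock: 12.23
position: [0.4877, -0.0401, 0.152]
ee_rot: [-2.452, -1.963, -0.0]
force: [0.7, -1.2, 0.2]
width: 0.344
clock: 12.9
position: [0.4633, 0.0005, 0.2487]
ee_rot: [2.45, 1.965, 0.001]
force: [0.5, 0.7, 0.5]
width: 0.351
[0.46333499 0.00049176 0.24866573] 0.35077380072604486 [0.54059237 0.65381749 0.47115406]
{'intrinsics': array([[403.75457164,   0.        , 314.56905392],
       [  0.        , 403.75457164, 244.2142586 ],
       [  0.        ,   0.        ,   1.        ]]), 'extrinsics': array([[ 0.97574399, -0.2119993 , -0.05458907,  0.47904874],
       [-0.21891066, -0.94337728, -0.2492337 ,  0.06645554],
       [ 0.00133928,  0.25513842, -0.96690361,  0.38930564],
       [ 0.        ,  0.        ,  0.        ,  1.        ]])}
```

View pics/s10.png

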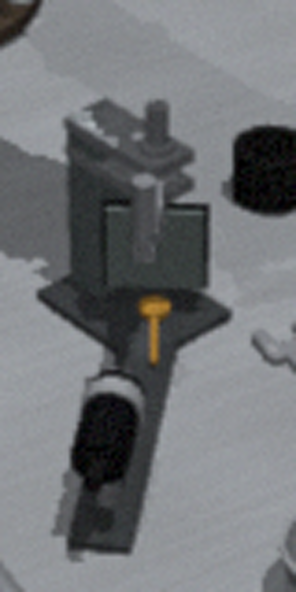

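View pics/w10.png

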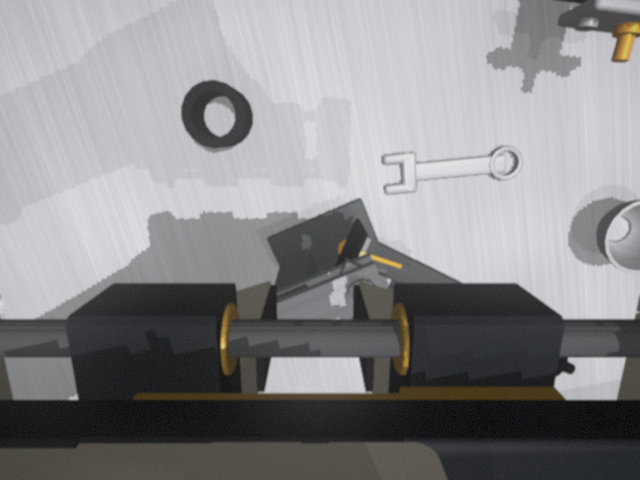

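```bash
python3 - <<'E'
from h import *
print(arm.observe()['joints'])
import cv2
im=cv2.imread('pics/w10.png');cv2.imwrite('pics/w10c.png',cv2.resize(im[0:100,540:640],None,fx=6,fy=6,interpolation=cv2.INTER_CUBIC))
print(atz('wrist',620,58,.088))
E
python3 -m crank '[[0.45,0.03,-0.05,0,0.1],[0.45,0.03,-0.05,0,0.119],[0.45,0.03,-0.05,0,0.119],[0.45,0.03,-0.04,0,0.119],[0.45,0.02,-0.03,0,0.119],[0.45,0.02,0,0,0.119],[0.45,0.03,0,0,0.119],[0.45,0.03,0,0,0.119]]'
python3 -c "
from cell import arm;print(arm.observe()['joints'])"
```

```text
[ 0.43582417  0.23589987 -0.65029993  1.90157548  0.16363757  1.05669055
 -0.50315434]
[0.6963 0.0713 0.088 ]
clock: 13.67
position: [0.5522, -0.0902, 0.2476]
ee_rot: [-1.239, -2.886, 0.0]
force: [0.2, 0.5, 1.4]
width: 0.445
[ 0.62178044  0.43594857 -0.77367927  1.68265041  0.32768405  1.15858028
  0.52114847]
```

View pics/w10c.png

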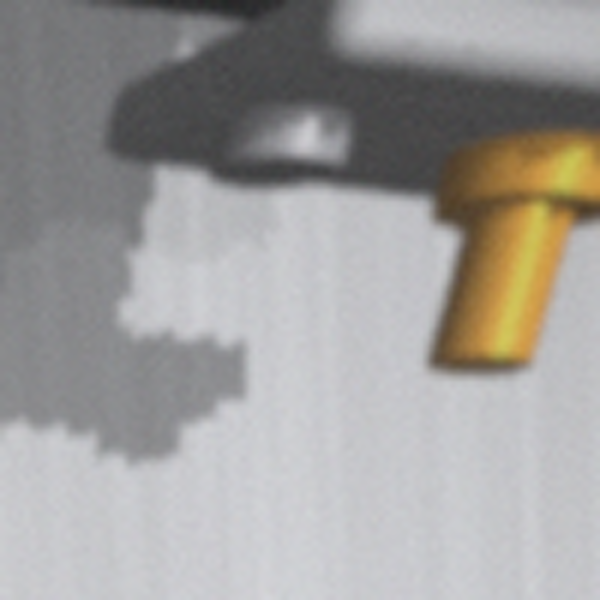

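```bash
python3 -m crank '[[0.45,0.006,0,0,0.11],[0.45,0.006,0.003,0,0.11],[0.45,0,0,0,0.11],[0.45,0,0,-0.04,0.11],[0.45,0,0,-0.05,0],[0.45,0,0,-0.04,0],[0.45,0,0,0,0],[0.45,0,0,0,0]]' 30
python3 - <<'E'
from h import *;import cv2
s=arm.observe();print(s['position'],s['width'],s['ee_rot'])
im=arm.get_image('wrist')[:,:,::-1];cv2.imwrite('pics/w11.png',im)
im=arm.get_image('scene')[:,:,::-1];cv2.imwrite('pics/s11.png',cv2.resize(im[130:330,240:400],None,fx=3,fy=3,interpolation=cv2.INTER_CUBIC))
for h in[(.557,-.089,.163)]:print(proj('wrist',np.array(h)), proj('wrist',np.r_[s['position'][:2],.163]))
E
```

```text
clock: 14.33
position: [0.5561, -0.0881, 0.1954]
ee_rot: [-0.554, -3.09, -0.0]
force: [0.4, 0.4, 0.8]
width: 0.447
[ 0.55614191 -0.08814011  0.19537828] 0.44672720463405624 [-5.54416125e-01 -3.08999564e+00 -3.09456922e-04]
[310.82572328 290.39035573] [311.92075806 288.14832305]
```

View pics/w11.png

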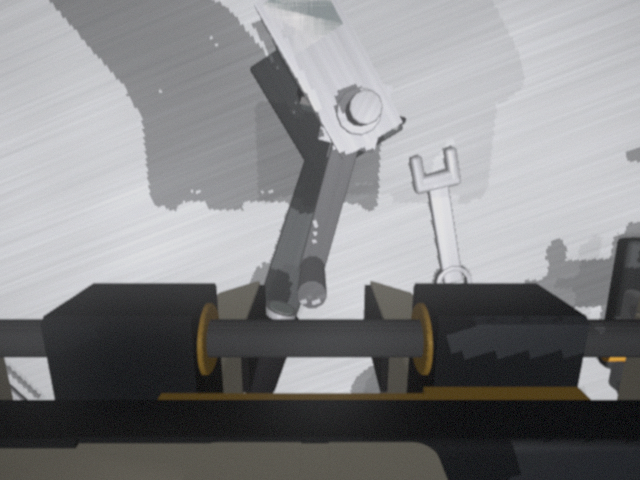

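View pics/s11.png

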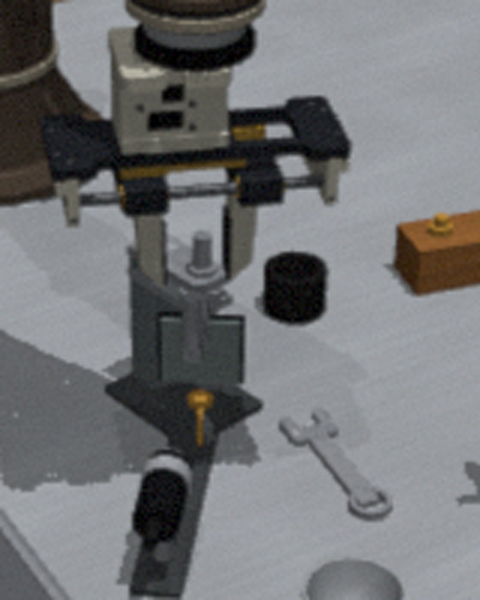

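```bash
python3 -m crank '[[0.45,0.006,-0.002,0,0],[0.45,0,0,-0.06,0],[0.45,0,0,-0.053,0],[0,0,0,0,0],[0,0,0,0,0],[0,0,0,0,0],[0,0,0,0,0],[0,0,0,0,0]]' 30;  python3 - <<'E'
from h import *;import cv2
s=arm.observe();print(s['position'],s['width'],s['force'])
im=arm.get_image('wrist')[:,:,::-1];cv2.imwrite('pics/w12.png',im)
E
```

```text
clock: 15.1
position: [0.5598, -0.0883, 0.1523]
ee_rot: [0.553, 3.09, -0.0]
force: [0.4, -0.6, 3.4]
width: 0.142
[ 0.5598235  -0.08831434  0.15234555] 0.14211017825621658 [ 0.37303544 -0.59175109  3.44871394]
```

View pics/w12.png

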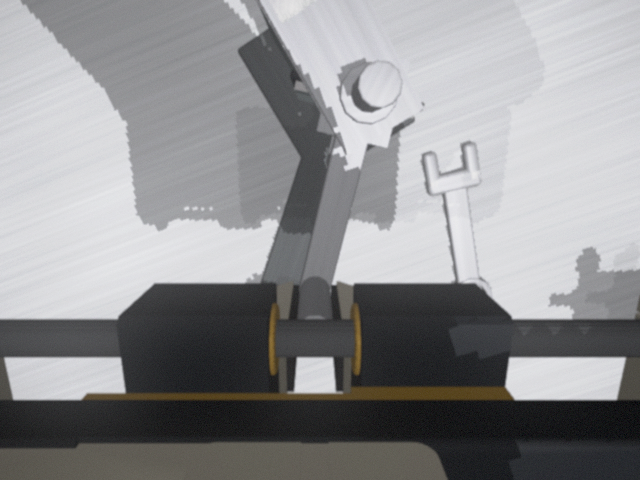

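```bash
python3 -m crank '[[0,0.0074,0.0114,0,0.0615],[0,0.0067,0.0121,0,0.0615],[0,0.0058,0.0123,0,0.0615],[0,0.0052,0.0128,0,0.0615],[0,0.0042,0.0129,0,0.0615],[0,0.0034,0.0132,0,0.0615],[0,0.0026,0.0136,0,0.0615],[0,0.0017,0.0135,0,0.0615]]' 30;python3 -m crank '[[0,0,0,0,0],[0,0,0,0,0],[0,0,0,0,0],[0,0,0,0,0],[0,0,0,0,0],[0,0,0,0,0],[0,0,0,0,0],[0,0,0,0,0]]'
python3 - <<'E'
from h import *;import cv2
s=arm.observe();print(s['position'],s['width'],s['force'])
im=arm.get_image('wrist')[:,:,::-1];cv2.imwrite('pics/w13.png',im)
im=arm.get_image('scene')[:,:,::-1];cv2.imwrite('pics/s13.png',cv2.resize(im[190:330,265:425],None,fx=4.2,fy=4.2,interpolation=cv2.INTER_CUBIC))
im=arm.get_image('top')[:,:,::-1];cv2.imwrite('pics/t13.png',im)
E
```

```text
clock: 15.82
position: [0.5738, -0.0471, 0.1522]
ee_rot: [-0.258, 3.131, -0.001]
force: [-3.9, -0.6, 8.9]
width: 0.144
clock: 16.48
position: [0.5738, -0.0473, 0.1523]
ee_rot: [-0.253, 3.131, -0.001]
force: [-4.4, -0.9, 7.6]
width: 0.144
[ 0.57376836 -0.04727545  0.15226478] 0.14393289266992518 [-4.38517891 -0.91466635  7.60978927]
```

View pics/w13.png

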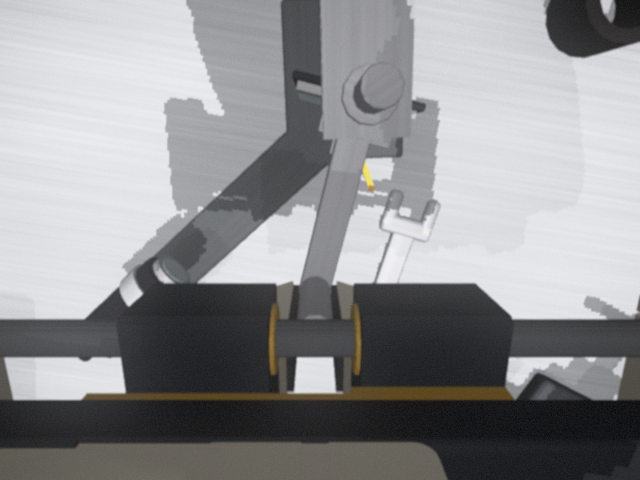

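View pics/s13.png

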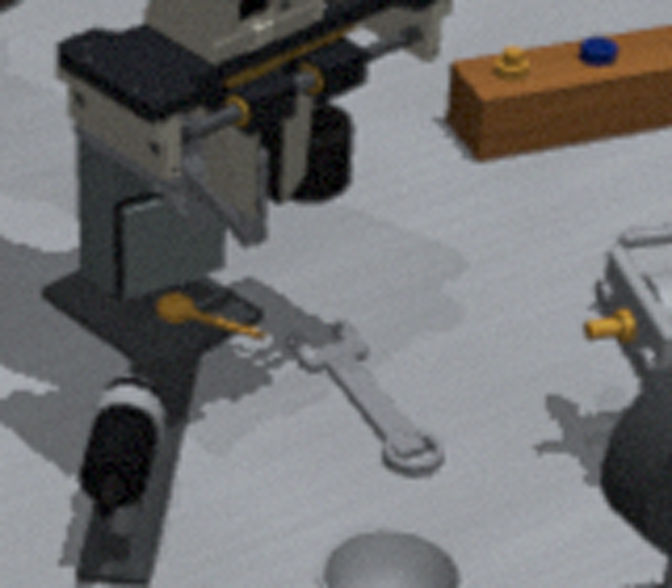

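View pics/t13.png

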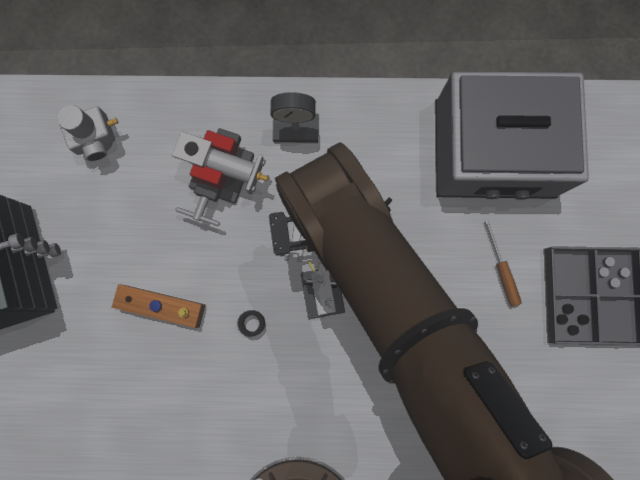

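Run:
```python
from h import *
import cv2
im=cv2.imread('pics/w13.png');cv2.imwrite('pics/w13c.png',cv2.resize(im[120:210,310:430],None,fx=6,fy=6,interpolation=cv2.INTER_CUBIC))
im=arm.get_image('scene')[:,:,::-1];cv2.imwrite('pics/s14.png',cv2.resize(im[250:280,295:340],None,fx=16,fy=16,interpolation=cv2.INTER_CUBIC))
H=np.array([.4877,-.0403]);N=np.array([.695,.0735])
a=lambda v:np.arctan2(v[1],v[0])
print('nip',a(N-H))
for n,u,v in[('scene',306.9,262.9),('scene',327.4,269.8),('wrist',371,188),('wrist',366,165)]:
    p=atz(n,u,v,.0125);print(n,p,a(p[:2]-H),np.linalg.norm(p[:2]-H))
```

```text
nip 0.5020465902508444
scene [ 0.4868 -0.0387  0.0125] 2.0831857871056387 0.0018357559750685915
scene [ 0.5334 -0.012   0.0125] 0.5544581439858896 0.05375295340723147
wrist [ 0.5341 -0.0141  0.0125] 0.514025116181864 0.05328602068085024
wrist [ 0.5193 -0.0206  0.0125] 0.5574606878823134 0.037237749663479904
```

View pics/w13c.png

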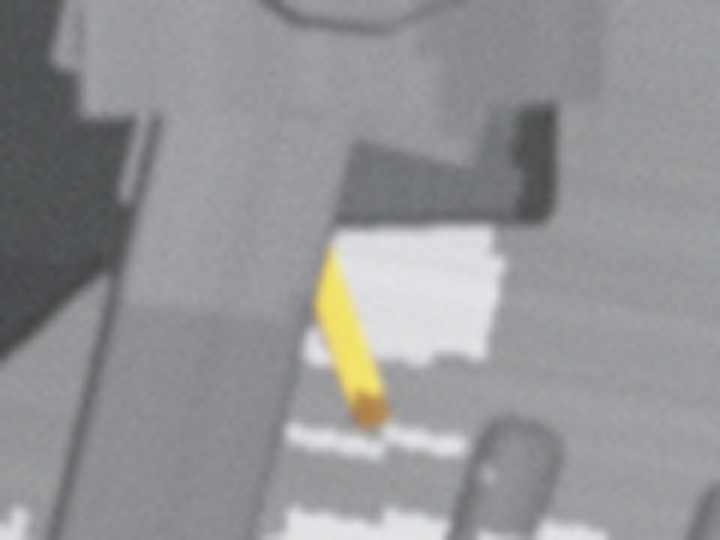

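View pics/s14.png

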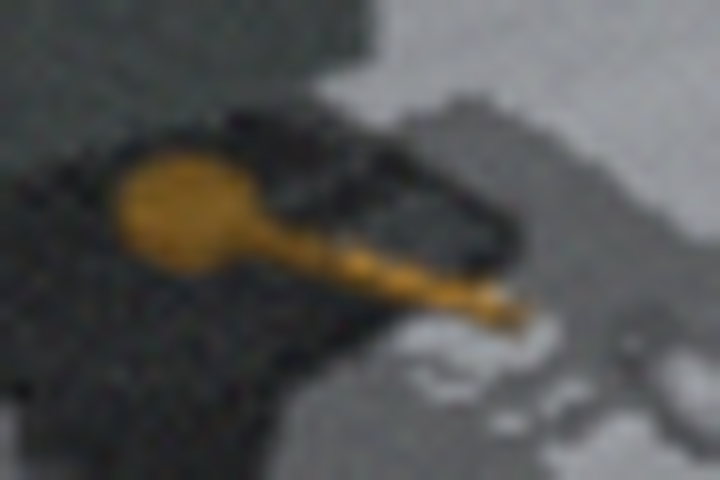

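Run:
```python
from h import *
import cv2
for z in(.135,.161,.141,.167):print(z,proj('wrist',np.array([.4877,-.0403,z])))
im=arm.get_image('wrist')[:,:,::-1];cv2.imwrite('pics/w15.png',cv2.resize(im[30:150,310:450],None,fx=5,fy=5,interpolation=cv2.INTER_CUBIC))
s=arm.observe();print(s['clock'],s['dq'],s['force'],s['position'])
```

```text
0.135 [370.6578625   92.57622308]
0.161 [382.0156341  83.5613519]
0.141 [372.92454969  90.77711197]
0.167 [385.32448048  80.93505997]
16.7333 [ 1.70547570e-03  2.12696654e-04  1.59688077e-03  6.17181117e-05
 -3.96554397e-04 -8.71371877e-04 -1.85971466e-03] [-3.93545124 -1.0108673   7.53969044] [ 0.57375822 -0.0473064   0.15225693]
```

View pics/w15.png

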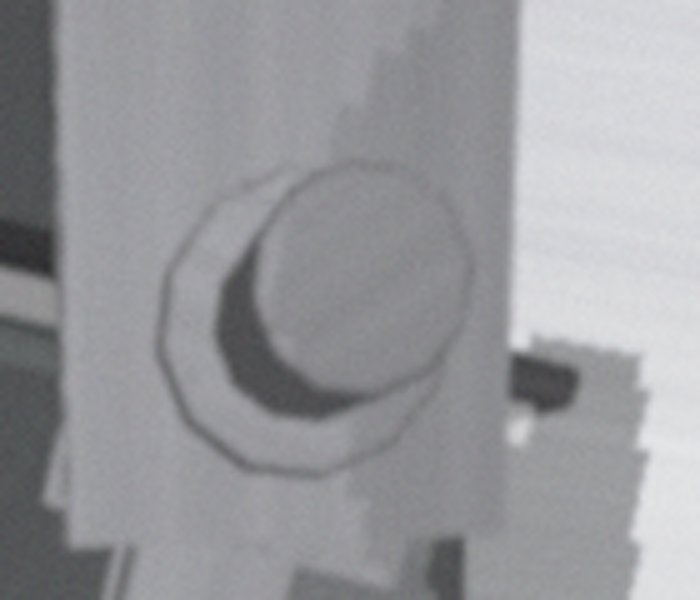

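The pin head centre is at (370.6,94) and the stem top at (383,85). Both match my projections for a fully home pin within 2 px. The mirror is still and firmly gripped, so I'm handing in.

```bash
python3 -c "
from cell import arm;print(arm.sign_off())"
```

```text
the job is handed in; nothing more can be done
None
```

I took the pin from the rack and pushed it down through the fork and lug with the mirror still parked. I then swung the mirror by its handle, and the job was handed in at about 16.7 s with the handle still gripped at 30 N. The sign-off gives no verdict.

- **Pin:** it came to a firm stop at about 46 N. After release, the wrist picture showed its head and stem top within 2 px of where a fully home pin should appear.
- **Mirror angle:** measured from above, the sight pointer lies at about 0.51 rad from the wrist camera, against 0.50 rad for the direction to the nipple. From the scene camera it is about 0.53 against 0.515 rad. Referenced to the wrist-based hinge and nipple positions, the scene camera instead gives 0.554 rad, and a second point along the pointer in the wrist view gives 0.557 rad. The worst of these is about 0.055 rad off, or some 13 mm at the nipple, against the 30 mm allowed.
- **Stillness:** joint speeds were near zero at the last reading.
- **Bystanders:** I did not touch any of them. In the last pictures the jet holder, screw, boot, wrench and screwdriver were where they started. The arm hid the bowl in the final top view, but the scene view still shows it.

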